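Hang the sample basket in the cooling tray

TASK

Pick up the small steel sample basket by its wooden grip and hang it inside the cooling tray: hook its bent lip over the wall with the black rubber edging, at the notch in that edging, until the lip is fully home on the rim, then let go. The notch may be off the middle of the wall, so feel for it by moving the lip lightly along the edging; press gently, never force it, and do not drop the basket. Leave the jar, the mug, and the timer where they stand.

Things in the scene. Friction and masses are not known exactly. Their poses are not given: they have to be found in the camera images.
- tray: Fixed open steel tray, 202 (x) x 300 (y) x 120 mm high, walls 3 mm; origin at the centre of its underside, z up. On its floor a hub and flat stirring blade, at most 54 mm high, within 65 mm of the origin in x and 80 mm in y. The +x wall alone carries black rubber edging. The tray may be pressed by the basket with 30 N at most, itself and its edging.
- rim_mid (a point): Middle of the top edge of the tray's wall with the edging, on the mid-plane of the 3 mm wall: 99.5 mm along tray x, 0 along y, 120 mm up. Axes as the tray's: x outwards from the tray, y along the wall.
- edging (a point): Point on the flat top of the edging, 7 mm outwards of the wall's outer face, level with the steel rim, at the wall's middle (not at the notch). The rubber is 13 mm thick, on the wall's OUTER face only, clamped. It is level (0.5 mm) out to 65 mm either side of the wall's middle (save the notch), 2 mm lower beyond.
- notch_range (a point): Same point again, for the notch: a break in the edging 31 mm wide along the wall and 34 mm deep, open above and outwards; only there can the lip pass down. Its centre lies anywhere from -35 to +35 mm along tray y from this point, differs each time and is NOT reported: it must be felt or seen.
- basket: Loose steel basket, 100 to 230 g, standing on its floor; origin at the centre of its underside, z up. Pocket 50 (x) x 60 (y) x 50 mm high, open above. On its +x side a back plate (outer face x = 27 mm, 40 wide) rises to 85 mm and folds outwards into the lip. Hung home, its pocket is inside the tray, its x along tray x, its underside 38 mm above the table.
- grip (a point): Centre of the upright wooden grip tab on top of the basket: 12 mm thick (basket x), 34 mm wide (y), from 85 to 126 mm above the basket's underside. This point: basket x = 27 mm, y = 0, 108 mm up. Axes as the basket's.
- lip_seat (a point): Middle of the 8 mm wide slot between back plate and lip, on the underside of the fold: basket x = 31 mm, y = 0, 82 mm up. It comes to rest on the rim, the wall standing in the slot. Axes as the basket's.
- lip_tip (a point): Lower end of the lip: basket x = 36.5 mm, y = 0, 62 mm up. The lip is 26 mm wide (y), 3 mm thick, and reaches 20 mm below the fold's underside. Resting with this tip on the edging beside the notch, the basket's underside is 58 mm above the table; in the notch it goes 20 mm lower.
- jar: Bystander: round amber glass jar with a wooden cap, 54 mm across, 100 mm high, origin at the centre of its underside. It and the basket may have swapped places.
- cup: Bystander: white ceramic mug, 76 mm across and 75 mm high, its handle at its +y side, origin at the centre of its underside.
- timer: Bystander: grey plastic timer standing upright, 30 (x) x 65 (y) x 75 mm high, origin at the centre of its underside.

How it is judged:
On the way, in this order (a step that is already met when the one before it is completed fails the run):
1. the basket is lifted off the table (height (world z) of basket above 0.05 m), for 0.1 s.
2. the lip is fully home on the rim (z of lip_seat in the frame of tray between 0.1165 and 0.1225 m and x of lip_seat in the frame of tray between 0.0935 and 0.1055 m and y of lip_seat in the frame of tray between -0.06 and 0.06 m and x of basket in the frame of tray below 0.09 m and angle between basket's own z axis and vertical below 0.12 rad and angle between the x axis of basket and the x axis of tray, either way round below 0.2 rad), for 0.2 s.
At the end, for the whole second after the job is handed in: The basket hangs released and at rest on the wall with the edging: underside of its fold 116.5 to 122.5 mm above the tray's underside (rim at 120), slot middle within 6 mm of the wall's mid-plane and 60 mm of its middle, pocket inside, tilt under 0.12 rad, turned under 0.2 rad from square (all of step 2 and linear speed of basket below 0.02 m/s and angular speed of basket below 0.2 rad/s); the robot touches nothing.
It fails at once if the basket pressed on the tray or its edging with more than 30 N (contact force between basket and tray above 30 N).
It fails at once if the basket let go in the air or on the edging, before its lip is home (underside more than 45 mm above the table with no finger on it) (height (world z) of basket above 0.045 m and contact force between the fingers and basket below 0.05 N).
It fails at once if the jar, the mug or the timer shifted by more than 20 mm (distance of any of jar, cup, timer from where it was at the start of the episode above 0.02 m).
It also fails if it takes over 64 s, if anything falls off the work surface, if the arm or the gripper's body presses on something with over 40 N, if the wrist force passes 120 N, or if a joint passes its speed limit or range.

ROBOT

A 6-joint arm with a two-finger parallel gripper is mounted at the origin on the work surface. World frame = base frame: x ahead of the robot, y to its left, z up, the work surface at z = 0. Lengths are in m, angles in rad, forces in N, time in s.
With the tool pointing down it reaches from about 0.35 to 0.775 m from the base axis. Payload 5.5 kg.
Tool frame: the origin (TCP) lies on the mounting face of the last link; the fingertips stand 173 mm ahead of it and the grasp point (between the pads) lies 155 mm ahead of it; z points along the fingers, y is the direction in which the jaws open and shut (so a half turn about z gives the same grasp; the last joint's range is limited). The gripper opens to 85 mm and grips with 20 to 120 N. Pads are 22 mm wide; open, the fingers measure 114 mm over their backs; the gripper's body (76 mm by 85 mm) begins 54 mm behind the grasp point. The pads swing forward as they close: fully open they stand 13 mm farther back than shut.
Start: joints at [-1.319, 0.313, 0.046, 1.304, 0, 1.431], TCP at [0.22, -0.531, 0.405] pointing down, gripper open.
Joint ranges: [-2.76, 2.76], [-0.86, 1.69], [-1.03, 1.26], [-2.2, 2.34], [-1.47, 1.5], [-3.14, 3.14]. Speed limits (rad/s): [2.57, 2.57, 3.14, 3.14, 3.14, 3.14].

INTERFACE

Orientations are given as a unit quaternion [w, x, y, z].
In Python, from workcell import * gives the robot as it stands. The module is installed in compiled form; this text tells all that it offers.
- The arm moves only by the shell command python3 -m crank 'ROWS' [FORCE]. ROWS is JSON, a list of rows, each a list of 7 numbers: the shift along the tool's x, y, z in mm, then the turn, a rotation vector about the tool's x, y, z in degrees, then the opening, from 0 (shut) to 1 (fully open). A call has exactly 8 rows; each row shifts and turns the commanded pose from where the row before left it, along the tool's axes as they then stand; what a row does not reach is not made up. A row lasts 1/8 s, in which the tool goes at most 62.5 mm and 10.7 degrees, less where a joint would pass 70% of its speed; a pose out of reach is approached as far as the arm can. A call with a gripper value outside its range is refused whole. The fingers move at their own pace and stop on an object; FORCE is the grip in N (left out, the last holds). Time passes only in rows, so rows that do not move let the fingers close, or fill a call up. It gives the time, the measured TCP pose, the force and the opening at its end, in the units of the state.
- get_state(): the state, without advancing time (a new reading comes with each control period).
- read_camera(name): name is "scene" or "top" or "wrist"; returns the picture (420x560x3 uint8, blue, green, red); there is no depth.
- calibration(name): a dict with "fx", "fy", "cx", "cy" (pixels), "extrinsics" (4x4, takes a point from world to camera coordinates). Camera axes: x right, y down, z forward; pixel columns grow to the right and rows downward; lengths in m; the calibration is good to about 2 mm. A picture is of the moment at which its call begins: read the wrist's pose just before it. calibration takes no time and is no camera call; for the wrist camera it gives the pose at the moment of the call.
- hand_in(): hands the job in, once; it reports no verdict.
The state is a dict: "clock": time; "joint_pos": joint angles; "qvel": joint speeds; "tau": joint torques, N m; "tcp_pos": TCP position; "orientation": TCP orientation; "wrist_force": force on the tool from outside, world axes, zero at the start; "ft_torque": the same for the moment, N m; "finger_gap": finger opening in m.
Only numpy, scipy, OpenCV 4.12 (cv2) and the standard library are available. Lean on these libraries where they do the work, as an engineer would, in place of code of your own. Each camera call takes 0.05 s, during which the arm holds its last target.

## Working session

There is one attempt and no reset: what is moved stays moved. The work goes in short steps, Python scripts to look and compute and a shell command to move; the robot and the scene stay as the last step left them, time stands still between calls to the robot, and variables do not carry over. Pictures are saved under pics/ and viewed, and the job is handed in when it is done.

```bash
mkdir -p pics; ls
python3 - <<'E'
from workcell import *
import cv2
s=get_state()
for k in s: print(k,s[k])
for n in ("scene","top","wrist"):
    c=calibration(n); print(n,c)
    cv2.imwrite(f"pics/{n}0.png",read_camera(n))
E
```

```text
pics
clock 0.0
joint_pos [-1.31858057e+00  3.13990433e-01  4.49811678e-02  1.30358751e+00
 -9.32974568e-06  1.43121356e+00]
qvel [-0.00047784 -0.00042178 -0.00041852 -0.00018577  0.000641    0.00141443]
tau [-1.42264613e-03 -4.80631077e+01  2.98532045e+01  1.94825430e-02
  6.05738205e-05  9.94200178e-06]
tcp_pos [ 0.21951437 -0.53123787  0.40381515]
orientation [-8.98532944e-04  9.80872628e-01  1.94648599e-01 -5.53280649e-05]
wrist_force [-1.13700402 -0.392883    0.17164662]
ft_torque [-0.01956802  0.02220978 -0.00582394]
finger_gap 0.08539296071159318
scene {'fx': 414.0691312364885, 'fy': 414.0691312364885, 'cx': 272.85598508275785, 'cy': 210.3913185532815, 'extrinsics': array([[ 0.07607002,  0.99709844, -0.00283735, -0.09332613],
       [ 0.61687614, -0.0492976 , -0.78551485, -0.27862775],
       [-0.78337551,  0.05800384, -0.6188363 ,  1.29900354],
       [ 0.        ,  0.        ,  0.        ,  1.        ]])}
top {'fx': 393.3867209176572, 'fy': 393.3867209176572, 'cx': 280.8181941470868, 'cy': 216.38846003511185, 'extrinsics': array([[ 0.01025458, -0.99991141, -0.00848629,  0.05360875],
       [-0.99717349, -0.00959406, -0.07451833,  0.59155732],
       [ 0.07443031,  0.00922646, -0.99718353,  0.8503149 ],
       [ 0.        ,  0.        ,  0.        ,  1.        ]])}
wrist {'fx': 341.7859321180926, 'fy': 341.7859321180926, 'cx': 280.3064969824704, 'cy': 212.56900767558813, 'extrinsics': array([[ 3.82002346e-01, -9.24160813e-01, -9.99780248e-04,
        -5.73226611e-01],
       [-8.75532690e-01, -3.62247765e-01,  3.19717164e-01,
        -4.09782692e-02],
       [-2.95832242e-01, -1.21257366e-01, -9.47512499e-01,
         3.80583888e-01],
       [ 0.00000000e+00,  0.00000000e+00,  0.00000000e+00,
         1.00000000e+00]])}
```

View pics/scene0.png

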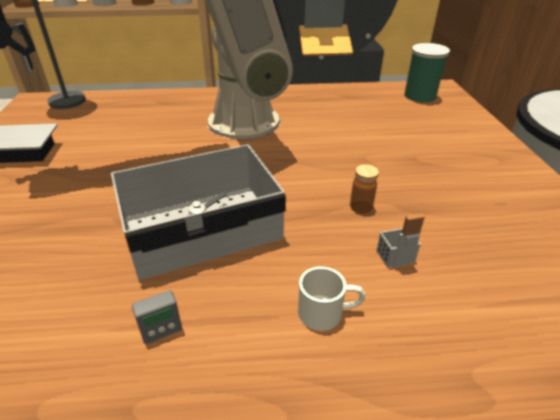

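View pics/top0.png

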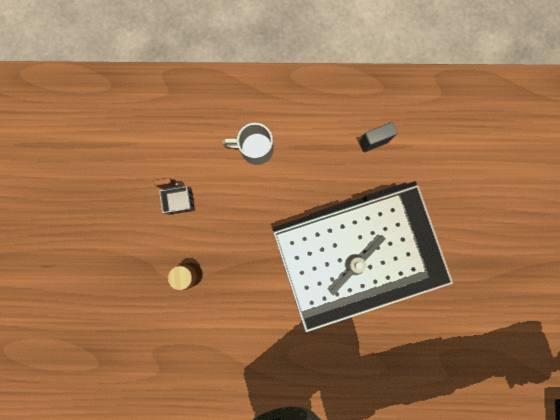

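View pics/wrist0.png

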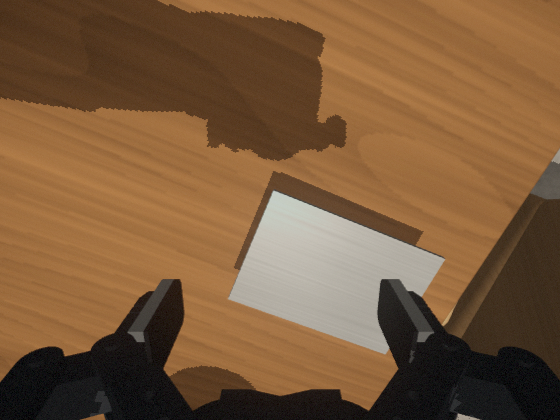

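The scene picture shows the edged wall facing the camera, with a grey gap near (195,222) that is probably the notch. The basket is at about (400,245), with its grip to the upper right. In the top view the basket is at (176,200) and the tray corners are at (276,233), (416,185), (451,282) and (306,330). I'll zoom in.

Run:
```python
import cv2
a=cv2.imread('pics/top0.png'); b=cv2.imread('pics/scene0.png')
cv2.imwrite('pics/z1.png',cv2.resize(a[165:225,130:210],None,fx=8,fy=8,interpolation=cv2.INTER_CUBIC))
cv2.imwrite('pics/z2.png',cv2.resize(b[140:275,105:290],None,fx=4,fy=4,interpolation=cv2.INTER_CUBIC))
cv2.imwrite('pics/z3.png',cv2.resize(b[205:275,365:435],None,fx=8,fy=8,interpolation=cv2.INTER_CUBIC))
cv2.imwrite('pics/z4.png',cv2.resize(a[175:335,265:460],None,fx=4,fy=3.7,interpolation=cv2.INTER_CUBIC))
```

```text
(no output)
```

View pics/z1.png

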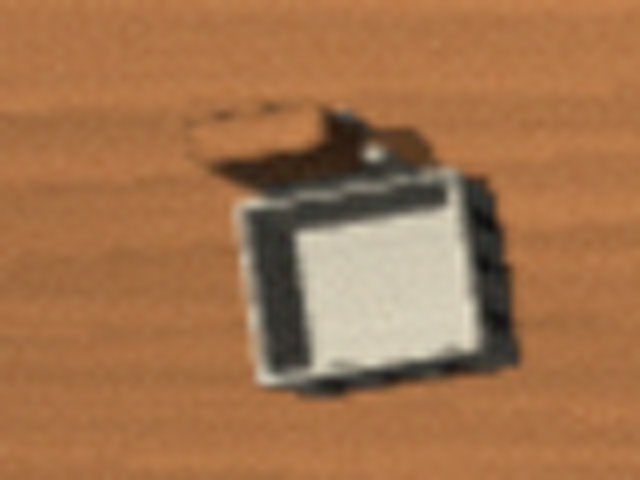

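View pics/z2.png

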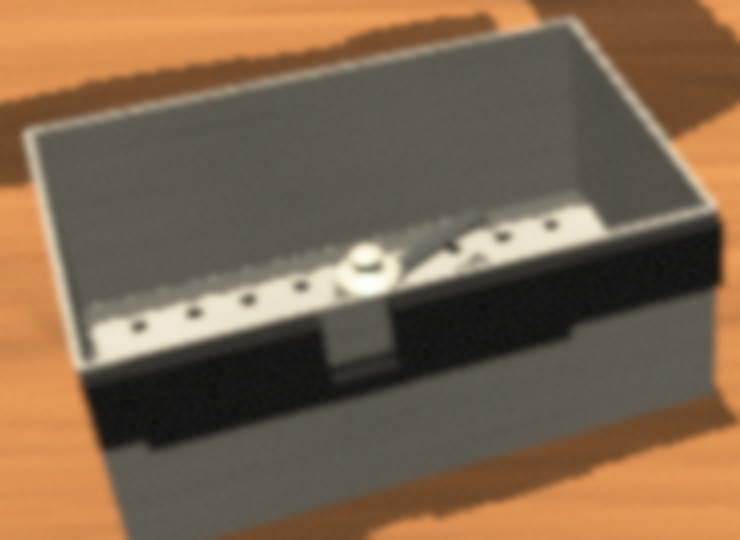

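View pics/z3.png

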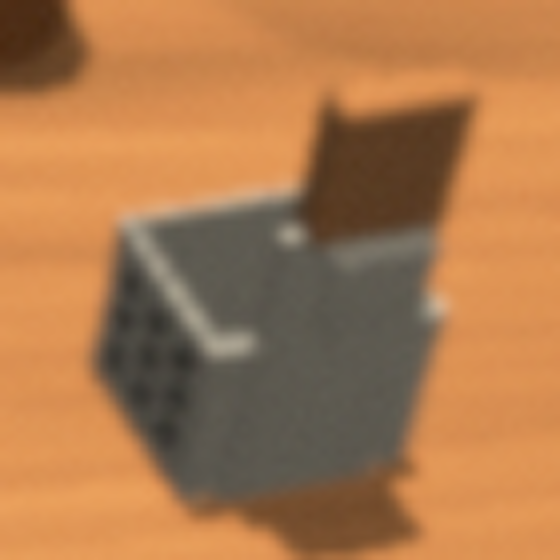

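View pics/z4.png

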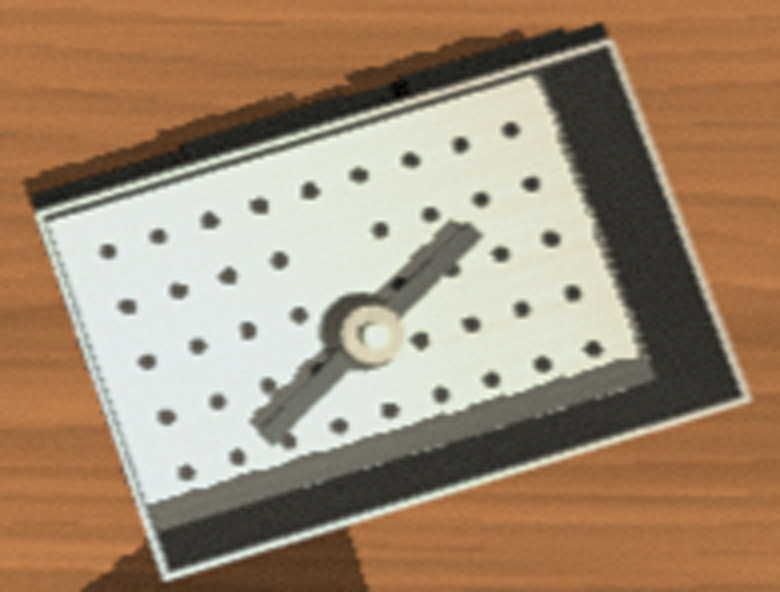

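The grip is on the basket's +x side, which points up in the top view, roughly world +x. The grip's top face is centred near (162.5,182) in the top picture. The notch is visible in the scene view, from column 186 to 202 at rows 215–220. Next I convert these to positions.

```bash
cat > h.py <<'E'
from workcell import *
import numpy as np, cv2
from scipy.spatial.transform import Rotation as R
def ray(n,uv,c=None):
    c=c or calibration(n); E=c['extrinsics']; Rm=E[:3,:3]; o=-Rm.T@E[:3,3]
    d=Rm.T@np.array([(uv[0]-c['cx'])/c['fx'],(uv[1]-c['cy'])/c['fy'],1]); return o,d
def onz(n,uv,z,c=None):
    o,d=ray(n,uv,c); return o+d*(z-o[2])/d[2]
def proj(n,p,c=None):
    c=c or calibration(n); q=c['extrinsics']@np.append(p,1); return np.array([c['fx']*q[0]/q[2]+c['cx'],c['fy']*q[1]/q[2]+c['cy']])
def two(a,ua,b,ub,ca=None,cb=None):
    o1,d1=ray(a,ua,ca);o2,d2=ray(b,ub,cb)
    t=np.linalg.lstsq(np.c_[d1,-d2],o2-o1,rcond=None)[0]
    p,q=o1+t[0]*d1,o2+t[1]*d2; return (p+q)/2,np.linalg.norm(p-q)
def pose():
    s=get_state(); w,x,y,z=s['orientation']; return np.array(s['tcp_pos']),R.from_quat([x,y,z,w]),s
def delta(goal_tcp,goal_R):
    "mm in current tool axes (shift) and rotvec deg in tool axes"
    p,r,s=pose(); return r.inv().apply(goal_tcp-p)*1e3,(r.inv()*goal_R).as_rotvec(degrees=True)
E
python3 - <<'E'
from h import *
np.set_printoptions(precision=4,suppress=True)
T=np.array([onz('top',u,.12) for u in [(275,232.3),(418,185.8),(452,282.6),(306.3,330.4)]])
print(T)
for i in range(4):
    d=T[(i+1)%4]-T[i]; print(np.linalg.norm(d),np.degrees(np.arctan2(d[1],d[0])))
print('tray c',T.mean(0))
B=np.array([onz('top',u,.05) for u in [(160,190.6),(187.5,186.5),(190.6,209.8),(162.8,212.5)]])
for i in range(4):
    d=B[(i+1)%4]-B[i]; print(np.linalg.norm(d),np.degrees(np.arctan2(d[1],d[0])))
print('bas',B.mean(0))
G=np.array([onz('top',u,.126) for u in np.array([(188,122),(320,103),(328,145),(208,165)])/8+[130,165]])
print(G,G.mean(0))
for i in range(4):
    d=G[(i+1)%4]-G[i]; print(np.linalg.norm(d),np.degrees(np.arctan2(d[1],d[0])))
# scene: grip top corners z3 /8+(365,205)
Gs=np.array([onz('scene',u,.126) for u in np.array([(328,85),(455,70),(475,98),(340,112)])/8+[365,205]])
print('scene grip',Gs,Gs.mean(0))
Ts=np.array([onz('scene',u,.12) for u in np.array([(28,130),(572,20),(716,208),(84,372)])/4+[105,140]])
print('scene tray',Ts,Ts.mean(0))
N=np.array([onz('scene',u,.12) for u in [(186.25,220.),(202,215)]]);print('notch',N)
E
```

```text
[[ 0.5523  0.0697  0.12  ]
 [ 0.6469 -0.2117  0.12  ]
 [ 0.4583 -0.2744  0.12  ]
 [ 0.3639  0.0072  0.12  ]]
0.2968616480142687 -71.4148529970595
0.1987827368182097 -161.60753433613465
0.29702219388541434 108.51193662884039
0.19840382025434775 18.3458043427661
tray c [ 0.5053 -0.1023  0.12  ]
0.06012864319014057 -80.92854909007673
0.05120261788536202 -170.8882429330291
0.06019933945921052 96.11126078391506
0.04809380762584011 9.125835353420513
bas [0.6226 0.2876 0.05  ]
[[0.6523 0.3104 0.126 ]
 [0.6573 0.278  0.126 ]
 [0.6469 0.2756 0.126 ]
 [0.6417 0.3051 0.126 ]] [0.6496 0.2923 0.126 ]
0.03286778552775899 -81.21723650248954
0.01068436253194769 -167.5526764055159
0.029937661781676363 100.06930489286493
0.011898895392269127 26.49744536184691
scene grip [[0.6494 0.2794 0.126 ]
 [0.6464 0.309  0.126 ]
 [0.6563 0.3099 0.126 ]
 [0.6587 0.2789 0.126 ]] [0.6527 0.2943 0.126 ]
scene tray [[ 0.4564 -0.2726  0.12  ]
 [ 0.3647  0.0095  0.12  ]
 [ 0.553   0.0732  0.12  ]
 [ 0.6503 -0.2059  0.12  ]] [ 0.5061 -0.0989  0.12  ]
notch [[ 0.6234 -0.1068  0.12  ]
 [ 0.6115 -0.0799  0.12  ]]
```

The sizes agree:
- **Tray:** yaw about 18.4°, centre about (0.5055, -0.1005).
- **Basket:** yaw about 9°, grip at about (0.650, 0.292).
- **Notch:** tray y about -30 mm, 29 mm wide as measured.

First I turn the tool so the jaws open along the basket's x. That is -76.5° about tool z.

```bash
python3 -m crank '[[0,0,5,0,0,-9.5,1],[0,0,5,0,0,-9.5,1],[0,0,5,0,0,-9.5,1],[0,0,5,0,0,-9.5,1],[0,0,5,0,0,-9.5,1],[0,0,5,0,0,-9.5,1],[0,0,5,0,0,-9.5,1],[0,0,5,0,0,-10,1]]' 60
cat >> h.py <<'E'
def down(yaw_deg):  # tool z down, tool y at world yaw
    a=np.radians(yaw_deg); y=np.array([np.cos(a),np.sin(a),0]); z=np.array([0,0,-1.]); return R.from_matrix(np.c_[np.cross(y,z),y,z])
E
python3 -c "
from h import *
print(delta(np.array([.65,.292,.36]),down(9)),get_state()['joint_pos'])"
```

```text
clock: 1.15
tcp_pos: [0.2195, -0.5313, 0.3642]
orientation: [-0.0, 0.648, 0.762, 0.0]
wrist_force: [-0.2, 0.6, -0.2]
finger_gap: 0.0853
(array([743.17101935, 557.56016226,   4.66712824]), array([-0.00354907, -0.04170693,  0.27633427])) [-1.31860105e+00  3.27459694e-01 -3.37027599e-02  1.21036440e+00
  5.70799323e-06  9.02927025e-02]
```

```bash
python3 -m crank '[[46.5,35,0,0,0,0,1],[46.5,35,0,0,0,0,1],[46.5,35,0,0,0,0,1],[46.5,35,0,0,0,0,1],[46.5,35,0,0,0,0,1],[46.5,35,0,0,0,0,1],[46.5,35,0,0,0,0,1],[46.5,35,0,0,0,0,1]]'
python3 -m crank '[[46.5,35,0,0,0,0,1],[46.5,35,0,0,0,0,1],[46.5,35,0,0,0,0,1],[46.5,35,0,0,0,0,1],[46.5,35,0,0,0,0,1],[46,35,0,0,0,0,1],[40,30,0,0,0,0,1],[0,0,0,0,0,0,1]]'
python3 - <<'E'
from h import *
p,r,s=pose();print(delta(np.array([.65,.292,.36]),down(9)))
c=calibration('wrist');E=c['extrinsics'];print('cam',-E[:3,:3].T@E[:3,3])
cv2.imwrite('pics/w1.png',read_camera('wrist'))
print(proj('wrist',[.65,.292,.126],c))
E
```

```text
clock: 2.15
tcp_pos: [0.4388, -0.1186, 0.3647]
orientation: [0.0, 0.65, 0.76, 0.0]
wrist_force: [0.4, -0.4, -0.5]
finger_gap: 0.0855
clock: 3.15
tcp_pos: [0.6265, 0.2347, 0.3628]
orientation: [-0.0, 0.648, 0.761, -0.0]
wrist_force: [-0.0, -1.2, 0.5]
finger_gap: 0.0853
(array([52.84298169, 32.30398621,  2.77500777]), array([-0.07125603, -0.01400412,  0.18545334]))
cam [0.61341818 0.31731344 0.33205376]
[334.10179705 151.24825204]
```

View pics/w1.png

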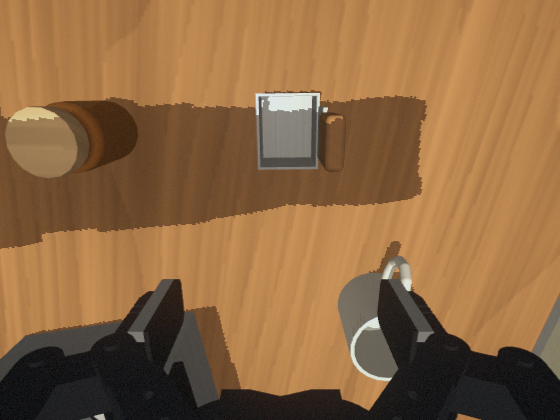

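The wrist view shows the basket rim from (256,94) to (317,169). The grip is at about columns 326–344 and rows 113–171. I'll zoom in to measure it.

Run:
```python
import cv2
a=cv2.imread('pics/w1.png')[80:185,245:360]
a=cv2.convertScaleAbs(a,alpha=1.8)
cv2.imwrite('pics/w1z.png',cv2.resize(a,None,fx=5,fy=5,interpolation=cv2.INTER_CUBIC))
```

```text
(no output)
```

View pics/w1z.png

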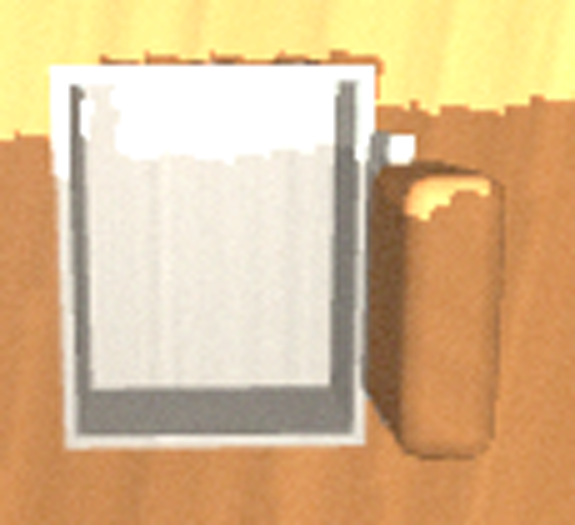

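Run:
```python
from h import *
c=calibration('wrist')
f=lambda L,z:np.array([onz('wrist',np.array(u)/5+[245,80],z,c) for u in L])
G=f([(405,174),(500,174),(492,457),(402,455)],.126)
B=f([(52,68),(378,66),(364,446),(66,446)],.05)
for Q in (G,B):
    print(Q.mean(0))
    for i in range(4):
        d=Q[(i+1)%4]-Q[i]; print(np.linalg.norm(d).round(4),np.degrees(np.arctan2(d[1],d[0])).round(2))
print(pose()[0])
```

```text
[0.64893008 0.29455551 0.126     ]
0.011 9.11
0.0334 -79.1
0.011 -172.16
0.0331 100.93
[0.62289762 0.28946327 0.05      ]
0.0509 9.44
0.06 -80.96
0.0498 -170.88
0.0597 100.01
[0.62593217 0.23305864 0.3631343 ]
```

```bash
python3 -c "
from h import *
print(delta(np.array([.6493,.2933,.265]),down(9.4)))"
```

```text
(array([55.83648237, 32.79173954, 98.04288665]), array([-0.11472546,  0.02637668, -0.3060778 ]))
```

```bash
python3 -m crank '[[20,12,0,0,0,0,1],[20,12,0,0,0,0,1],[16,8.8,0,0,0,-0.3,1],[0,0,20,0,0,0,1],[0,0,20,0,0,0,1],[0,0,0,0,0,0,1],[0,0,0,0,0,0,1],[0,0,0,0,0,0,1]]'
python3 -c "
from h import *
print(delta(np.array([.6493,.2933,.265]),down(9.4)))
cv2.imwrite('pics/w2.png',read_camera('wrist'));cv2.imwrite('pics/s2.png',read_camera('scene'))"
```

```text
clock: 4.2
tcp_pos: [0.6498, 0.2916, 0.3261]
orientation: [0.001, 0.648, 0.762, 0.001]
wrist_force: [0.9, 1.0, -0.2]
finger_gap: 0.0854
(array([ 1.77474253, -0.32655322, 61.12387135]), array([ 0.11370938, -0.00791901, -0.18275438]))
```

View pics/w2.png

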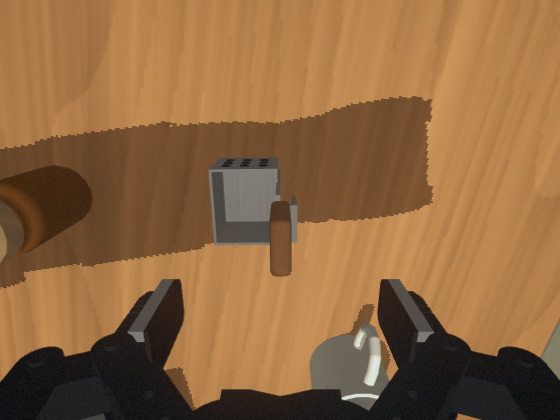

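View pics/s2.png

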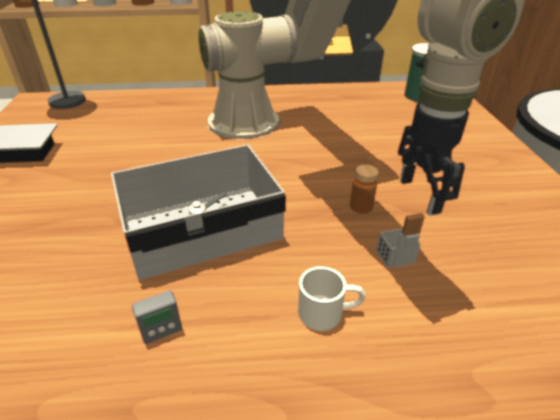

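The grip is at column 281, midway between the pads at columns 182 and 380. I descend 61 mm and close.

```bash
python3 -m crank '[[1.7,-0.3,15,0,0,0,1],[0,0,15,0,0,0,1],[0,0,15,0,0,0,1],[0,0,16,0,0,0,1],[0,0,0,0,0,0,1],[0,0,0,0,0,0,0],[0,0,0,0,0,0,0],[0,0,0,0,0,0,0]]' 70
python3 -m crank '[[0,0,0,0,0,0,0],[0,0,0,0,0,0,0],[0,0,0,0,0,0,0],[0,0,0,0,0,0,0],[0,0,0,0,0,0,0],[0,0,0,0,0,0,0],[0,0,0,0,0,0,0],[0,0,0,0,0,0,0]]'
python3 -c "
from h import *
print(delta(np.array([.6493,.2933,.265]),down(9.4)),get_state()['finger_gap'])
cv2.imwrite('pics/w3.png',read_camera('wrist'))"
```

```text
clock: 5.3
tcp_pos: [0.6492, 0.2936, 0.2644]
orientation: [0.0, 0.648, 0.762, 0.001]
wrist_force: [1.1, 0.4, -0.0]
finger_gap: 0.0321
clock: 6.3
tcp_pos: [0.6491, 0.2936, 0.264]
orientation: [0.0, 0.648, 0.762, 0.0]
wrist_force: [1.2, 0.1, 3.8]
finger_gap: 0.0111
(array([-0.36870841,  0.13232628, -0.97583093]), array([ 0.04479783, -0.00504934, -0.15110529])) 0.01106898417395758
```

View pics/w3.png

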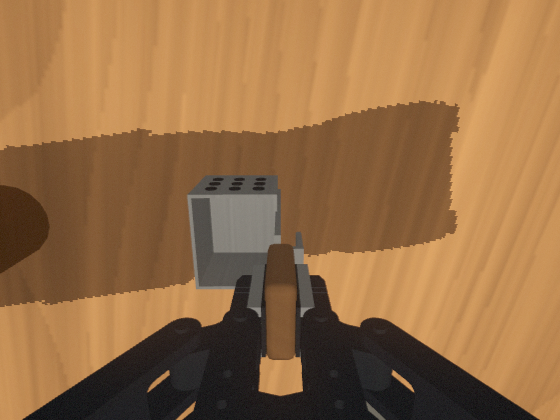

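The grip is held, with a gap of 11 mm. I lift 150 mm.

```bash
python3 -m crank '[[0,0,-10,0,0,0,0],[0,0,-25,0,0,0,0],[0,0,-25,0,0,0,0],[0,0,-25,0,0,0,0],[0,0,-25,0,0,0,0],[0,0,-25,0,0,0,0],[0,0,-15,0,0,0,0],[0,0,0,0,0,0,0]]'
python3 -c "
from h import *
p,r,s=pose();print(p,s['finger_gap'],s['wrist_force'],s['ft_torque'],s['joint_pos'])
cv2.imwrite('pics/w4.png',read_camera('wrist'));cv2.imwrite('pics/s4.png',read_camera('scene'))"
```

```text
clock: 7.35
tcp_pos: [0.649, 0.2935, 0.4146]
orientation: [0.0, 0.648, 0.762, 0.0]
wrist_force: [-0.1, 0.4, -2.4]
finger_gap: 0.0113
[0.64900863 0.2935009  0.41456436] 0.011267898632641734 [-0.08664361  0.39713804 -2.38811228] [ 0.0374731  -0.12031934  0.10111827] [ 3.12212314e-01  6.04860585e-01  5.23548688e-01  1.48843780e+00
 -3.20014713e-04  1.72164072e+00]
```

View pics/w4.png

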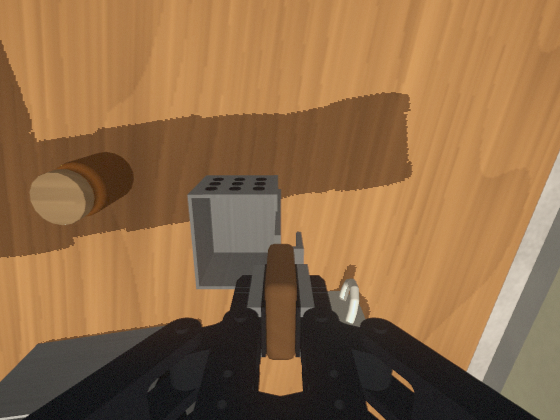

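View pics/s4.png

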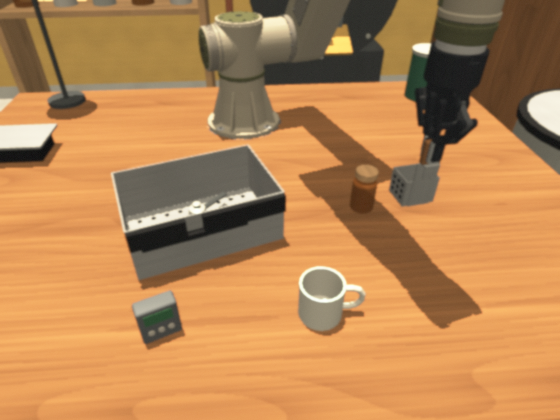

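The basket was lifted level and sits unchanged in the jaws. I turn to the tray's yaw and hover beyond the notch, so the wrist camera can look at the notch directly.

```bash
python3 -c "
from h import *
print(delta(np.array([.6311,-.1748,.42]),down(18.4)))
p,r,s=pose(); print(down(18.4).inv().apply(np.array([.6311,-.1748,.42])-p)*1e3)
# refine tray from two views
tp=[(275,232.3),(418,185.8),(452,282.6),(306.3,330.4)]
sc=np.array([(716,208),(84,372),(28,130),(572,20)])/4+[105,140]
for a,b in zip(tp,sc): print(two('top',a,'scene',b))
"
```

```text
(array([-459.34898514,  -92.73179603,   -7.09255134]), array([-0.10742152,  0.02025472, -9.15574683]))
[-438.73978071 -164.62756196   -7.49340346]
(array([0.55243804, 0.07148343, 0.11963433]), np.float64(0.00359526225953845))
(array([ 0.64688435, -0.20970035,  0.11779866]), np.float64(0.005215951250396365))
(array([ 0.45831452, -0.27277432,  0.12149714]), np.float64(0.0018752678140779968))
(array([0.36394719, 0.00838779, 0.11968486]), np.float64(0.002338597556689049))
```

```bash
python3 -m crank '[[0,0,-3,0,0,-4.6,0],[0,0,-4,0,0,-4.6,0],[-45,-17,0,0,0,0,0],[-55,-20.5,0,0,0,0,0],[-55,-20.5,0,0,0,0,0],[-55,-20.5,0,0,0,0,0],[-55,-20.5,0,0,0,0,0],[-55,-20.5,0,0,0,0,0]]'
python3 -m crank '[[-55,-20.5,0,0,0,0,0],[-35,-14,0,0,0,0,0],[-20,-7,0,0,0,0,0],[0,0,0,0,0,0,0],[0,0,0,0,0,0,0],[0,0,0,0,0,0,0],[0,0,0,0,0,0,0],[0,0,0,0,0,0,0]]'
python3 - <<'E'
from h import *
p,r,s=pose();print(delta(np.array([.6311,-.1748,.42]),down(18.4)),s['finger_gap'])
c=calibration('wrist')
cv2.imwrite('pics/w5.png',read_camera('wrist'));cv2.imwrite('pics/s5.png',read_camera('scene'))
import pickle;pickle.dump(c,open('c5.pkl','wb'))
C=np.array([.5054,-.1007]);a=np.radians(18.4);ex=np.array([np.cos(a),np.sin(a)]);ey=np.array([-ex[1],ex[0]])
for y in (-.15,-.065,-.045,-.0295,-.014,.065,.15): print(y,proj('wrist',[*(C+ex*.0995+ey*y),.12],c))
E
```

```text
clock: 8.45
tcp_pos: [0.6362, -0.0496, 0.4192]
orientation: [-0.001, 0.585, 0.811, -0.001]
wrist_force: [1.5, 0.5, -2.3]
finger_gap: 0.011
clock: 9.45
tcp_pos: [0.6324, -0.1645, 0.4208]
orientation: [0.0, 0.584, 0.812, -0.0]
wrist_force: [-0.1, -0.3, -1.3]
finger_gap: 0.0111
(array([-9.3123215 , -4.49704364,  0.84617807]), array([0.00776936, 0.01231073, 0.10849761])) 0.011073597110276697
-0.15 [278.58267955 257.54122237]
-0.065 [278.6262394  160.58485826]
-0.045 [278.63779276 134.86915095]
-0.0295 [278.64713914 114.06580276]
-0.014 [278.65685028  92.45054153]
0.065 [278.71288476 -32.27210525]
0.15 [ 278.78886212 -201.38401209]
```

View pics/w5.png

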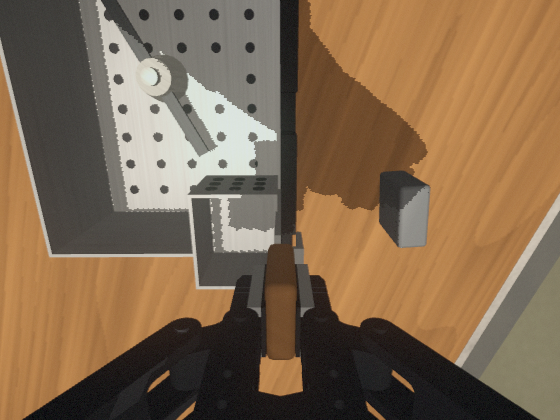

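View pics/s5.png

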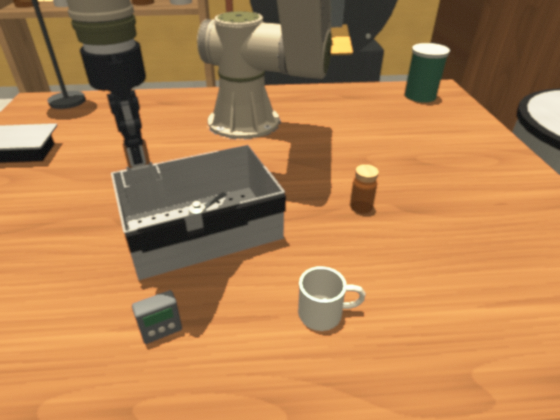

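The rim runs vertically at column ~280, so the yaw matches. The dark edging shows small steps near rows 92 and 135. I'll enhance that strip.

Run:
```python
import cv2
a=cv2.imread('pics/w5.png')[50:240,240:330]
a=cv2.convertScaleAbs(a,alpha=4)
cv2.imwrite('pics/w5z.png',cv2.resize(a,None,fx=3.1,fy=3.1,interpolation=cv2.INTER_NEAREST))
b=cv2.cvtColor(cv2.imread('pics/w5.png'),cv2.COLOR_BGR2GRAY)
for r in range(70,175,2): print(r,b[r,274:300])
```

```text
70 [132 129 131 132 132 125  73  32  33  33  34  31  31  29  29  27  30  33
  33  32  32  32  32  44  78  81]
72 [133 128 131 131 132 125  74  35  31  33  30  31  33  30  34  29  32  29
  33  35  34  33  31  42  79  77]
74 [132 132 129 132 133 125  72  32  31  34  37  35  31  32  28  35  29  32
  29  33  30  32  28  47  78  76]
76 [132 131 132 133 134 125  73  32  36  31  32  28  32  29  31  31  33  34
  31  33  27  34  32  45  76  77]
78 [131 130 130 132 130 125  74  32  32  31  34  31  34  33  30  31  30  35
  27  33  29  32  25  47  76  78]
80 [131 130 130 132 130 124  75  34  33  35  31  33  33  35  31  29  31  34
  35  31  32  36  27  42  78  76]
82 [132 131 131 132 133 124  73  35  39  30  29  32  26  34  33  32  34  29
  37  32  29  33  31  45  80  78]
84 [131 131 129 129 132 124  71  32  37  35  34  38  36  37  38  26  32  32
  33  37  30  34  30  48  78  74]
86 [132 130 129 131 133 123  75  34  37  40  34  34  31  36  35  37  31  35
  33  33  33  32  31  45  75  79]
88 [134 131 130 130 130 122  76  37  33  33  35  37  33  39  34  35  35  29
  34  34  33  36  36  48  76  78]

[... 4067 characters left out ...]

  39  43  45  36  51  79  83  82]
164 [131 129 128 125 127 123  95  43  43  47  42  43  43  39  43  42  41  44
  36  44  42  43  55  85  84  83]
166 [130 130 128 127 125 124  95  44  46  43  45  40  44  43  43  43  42  42
  45  42  42  44  55  85  84  83]
168 [129 130 127 124 126 122  91  46  46  49  47  42  41  42  43  40  43  44
  43  40  41  43  53  81  85  82]
170 [128 129 129 126 126 121  96  44  46  44  48  48  38  43  43  40  37  41
  40  38  41  36  49  82  85  84]
172 [130 129 129 125 126 123  95  46  49  44  41  40  46  44  45  42  38  38
  45  43  35  39  56  82  80  84]
174 [131 129 127 126 126 121  93  44  42  46  44  40  47  43  44  45  43  38
  39  38  40  44  52  82  82  81]
```

View pics/w5z.png

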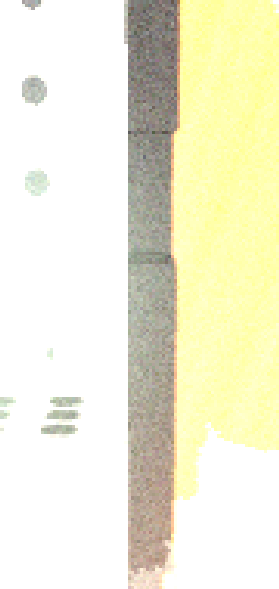

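The notch spans rows ~91.5 to ~135. Predicted rows for an edge pair at y = -29.5 ± 15.5 mm were 92.5 and 134.9, so the notch centre is at tray y of about -29.3 mm. The rim/rubber boundary column also matches, 280.4 against 280.6. Next I check where the basket sits in the jaws and how far it clears the blade.

```bash
cat >> h.py <<'E'
C=np.array([.5054,-.1007]);_a=np.radians(18.4);ex=np.array([np.cos(_a),np.sin(_a)]);ey=np.array([-ex[1],ex[0]])
def tr(p): q=np.array(p)[:2]-C; return q@ex,q@ey
E
python3 - <<'E'
from h import *
import pickle;c=pickle.load(open('c5.pkl','rb'))
p,r,s=pose(); print('tcp tray',tr(p))
for q in [(-25,30,50),(25,30,50),(-25,-30,50),(25,-30,50),(-25,30,0),(36.5,13,82),(38,-13,82),(38,13,62)]:
    x,y,z=np.array(q)/1e3
    print(q,proj('wrist',p+r.apply([y,x-.027,.264-z]),c))
for z in (.03,.054):
  for u in [(255,430),(280,445),(455,222),(483,235)]:
    print(z,tr(onz('top',np.array(u)/[4,3.7]+[265,175],z)))
E
python3 -c "
import cv2
a=cv2.imread('pics/w5.png')[165:300,180:315];a=cv2.convertScaleAbs(a,alpha=2)
cv2.imwrite('pics/w5b.png',cv2.resize(a,None,fx=4.4,fy=4.4,interpolation=cv2.INTER_CUBIC))"
```

```text
tcp tray (np.float64(0.10019099163378291), np.float64(-0.10102519122095935))
(-25, 30, 50) [186.05100455 198.80980871]
(25, 30, 50) [275.57988467 198.86652975]
(-25, -30, 50) [194.61115676 292.51697847]
(25, -30, 50) [275.94401034 292.56044463]
(-25, 30, 0) [204.77803055 178.54899405]
(36.5, 13, 82) [298.52910245 251.09315935]
(38, -13, 82) [300.56225264 297.52430084]
(38, 13, 62) [299.42899274 235.30304825]
0.03 (np.float64(-0.055308112131176944), np.float64(0.07599270830217086))
0.03 (np.float64(-0.06766110977345721), np.float64(0.06585487745640495))
0.03 (np.float64(0.026742004031850695), np.float64(-0.06622986150910051))
0.03 (np.float64(0.014812508557265461), np.float64(-0.0782754810440308))
0.054 (np.float64(-0.051887561112126335), np.float64(0.07771374450311579))
0.054 (np.float64(-0.06389680595966292), np.float64(0.0678580239423825))
0.054 (np.float64(0.027879307084954095), np.float64(-0.06055112959218424))
0.054 (np.float64(0.016281779407014033), np.float64(-0.07226154989050336))
```

View pics/w5b.png

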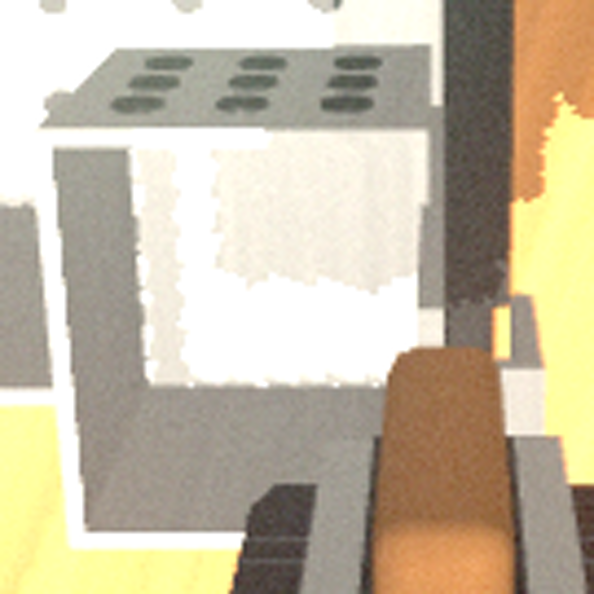

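The blade tip only reaches tray x of about 28 mm and the pocket starts at 43 mm, so the blade is clear. In the same wrist view the basket sits about 2.6 mm to +y and 1.4 mm to +x of nominal. I therefore aim the TCP at tray (94.2, -31.9) mm, then descend to just above the edging.

```bash
python3 -m crank '[[15,-2,0,0,0,0,0],[20,-2,0,0,0,0,0],[20,-2,0,0,0,0,0],[14,0,0,0,0,0.1,0],[0,0,0,0,0,0,0],[0,0,15,0,0,0,0],[0,0,20,0,0,0,0],[0,0,20,0,0,0,0]]'
python3 -m crank '[[0,0,15,0,0,0,0],[0,0,10,0,0,0,0],[0,0,0,0,0,0,0],[0,0,0,0,0,0,0],[0,0,0,0,0,0,0],[0,0,0,0,0,0,0],[0,0,0,0,0,0,0],[0,0,0,0,0,0,0]]'
python3 - <<'E'
from h import *
p,r,s=pose();print('tray',tr(p),p[2],s['finger_gap'],s['wrist_force'],delta(p,down(18.4))[1])
c=calibration('wrist')
cv2.imwrite('pics/w6.png',read_camera('wrist'));cv2.imwrite('pics/s6.png',read_camera('scene'))
import pickle;pickle.dump(c,open('c6.pkl','wb'))
a=cv2.imread('pics/w6.png')[180:310,240:340]
cv2.imwrite('pics/w6z.png',cv2.resize(cv2.convertScaleAbs(a,alpha=2.5),None,fx=4.6,fy=4.6,interpolation=cv2.INTER_CUBIC))
a=cv2.imread('pics/s6.png')[110:270,105:290]
cv2.imwrite('pics/s6z.png',cv2.resize(a,None,fx=3.7,fy=3.7,interpolation=cv2.INTER_CUBIC))
E
```

```text
clock: 10.55
tcp_pos: [0.6048, -0.1025, 0.3638]
orientation: [-0.0, 0.586, 0.811, -0.0]
wrist_force: [0.3, 0.4, -1.8]
finger_gap: 0.0113
clock: 11.55
tcp_pos: [0.6048, -0.1017, 0.3408]
orientation: [0.0, 0.585, 0.811, 0.0]
wrist_force: [-0.4, -0.2, -2.3]
finger_gap: 0.0112
tray (np.float64(0.0939717376934444), np.float64(-0.03233280202731181)) 0.3408170428801549 0.011222962802822157 [-0.38479914 -0.23835697 -2.27765034] [ 0.00893327  0.01110406 -0.05196291]
```

View pics/w6.png

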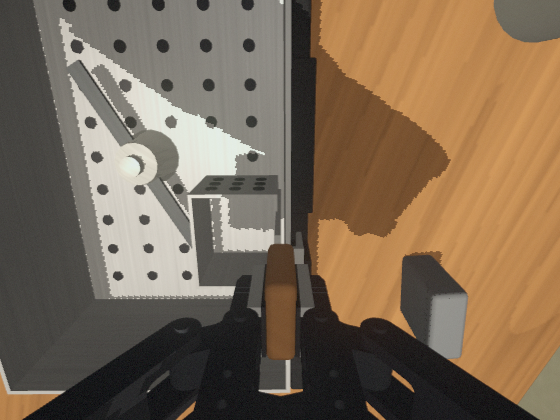

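View pics/w6z.png

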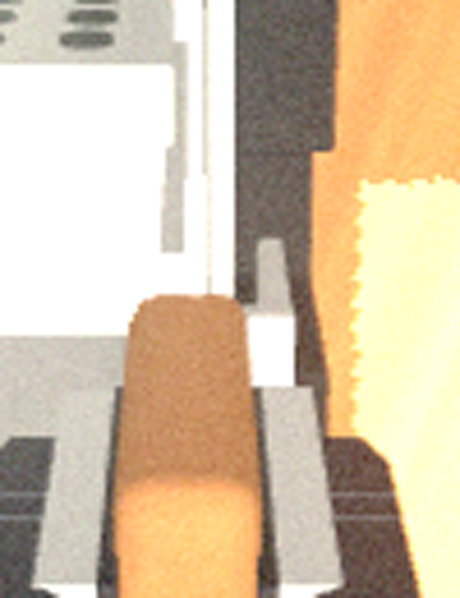

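View pics/s6z.png

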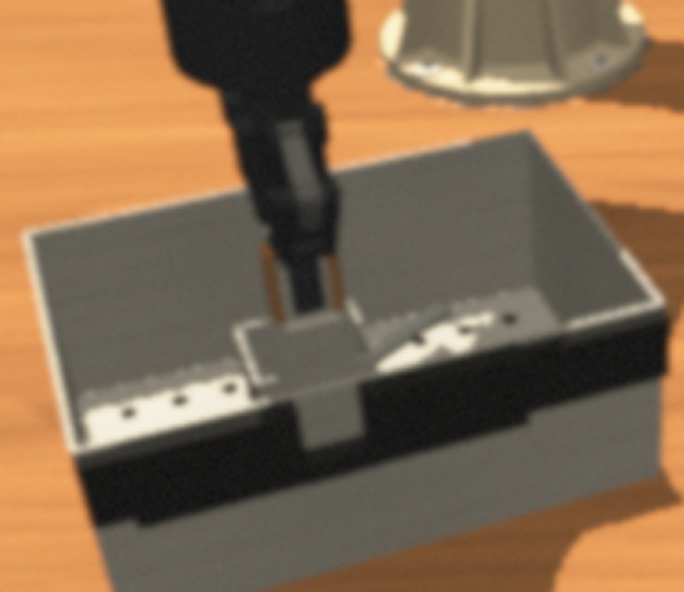

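The lip is clearly lined up with the notch: the lip tip's far edge is at row ~232, the notch's far edge at row ~212.6, and the wall at columns 284.6–291. I'll turn that into relative offsets.

Run:
```python
from h import *
import pickle;c=pickle.load(open('c6.pkl','rb'))
f=lambda u,z: np.round(np.array(tr(onz('wrist',np.array(u)/4.6+[240,180],z,c)))*1e3,1)
zt=.3408-.264
print('notch far edge',f((270,150),.12),'wall in/out',f((207,200),.12),f((235,200),.12))
print('lip tip far in/out',f((257,240),zt+.062),f((283,240),zt+.062))
print('fold top far in/out',f((248,315),zt+.085),f((295,315),zt+.085))
print('back plate bottom? far edge near pocket',f((162,250),zt+.05),f((184,250),zt+.05))
```

```text
notch far edge [105.3 -13.1] wall in/out [ 97.3 -19.9] [100.9 -19.9]
lip tip far in/out [102.9 -17.9] [105.9 -17.9]
fold top far in/out [101.  -16.9] [105.8 -16.9]
back plate bottom? far edge near pocket [ 91.6 -24.1] [ 94.3 -24.1]
```

The x alignment is within 0.5 mm. The lip needs about 1.6 mm more along +y to sit centred in the notch. I correct that and go down to just above edging contact, which is at TCP z ≈ 0.322.

```bash
python3 -m crank '[[1.6,0.4,0,0,0,0,0],[0,0,5,0,0,0,0],[0,0,5,0,0,0,0],[0,0,5,0,0,0,0],[0,0,2,0,0,0,0],[0,0,0,0,0,0,0],[0,0,0,0,0,0,0],[0,0,0,0,0,0,0]]'
python3 - <<'E'
from h import *
p,r,s=pose();print('tray',tr(p),p[2],s['finger_gap'],s['wrist_force'])
c=calibration('wrist')
cv2.imwrite('pics/w7.png',read_camera('wrist'))
import pickle;pickle.dump(c,open('c7.pkl','wb'))
a=cv2.imread('pics/w7.png')[180:310,240:340]
cv2.imwrite('pics/w7z.png',cv2.resize(cv2.convertScaleAbs(a,alpha=2.5),None,fx=4.6,fy=4.6,interpolation=cv2.INTER_CUBIC))
E
```

```text
clock: 12.65
tcp_pos: [0.6047, -0.1001, 0.3239]
orientation: [0.0, 0.585, 0.811, 0.0]
wrist_force: [-0.3, -0.3, -2.4]
finger_gap: 0.0112
tray (np.float64(0.09443758284612198), np.float64(-0.03078876568317205)) 0.32392164110861416 0.011196390060945367 [-0.31755638 -0.32490492 -2.3600832 ]
```

View pics/w7z.png

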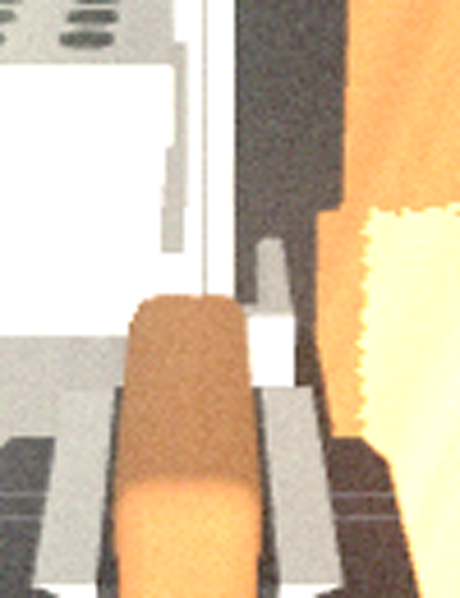

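The lip tip is nearly level with the rim, and the gap to the notch's far edge is about 3 mm, against 2.5 mm when centred. I add 0.5 mm and descend slowly past the contact height.

```bash
python3 -m crank '[[0.5,0,0,0,0,0,0],[0,0,1,0,0,0,0],[0,0,1,0,0,0,0],[0,0,1,0,0,0,0],[0,0,1,0,0,0,0],[0,0,0.5,0,0,0,0],[0,0,0,0,0,0,0],[0,0,0,0,0,0,0]]'
python3 -c "
from h import *
p,r,s=pose();print('tray',tr(p),p[2],s['finger_gap'],s['wrist_force'],s['ft_torque'])"
```

```text
clock: 13.7
tcp_pos: [0.6045, -0.0996, 0.3192]
orientation: [0.0, 0.585, 0.811, -0.0]
wrist_force: [0.1, -0.1, -0.9]
finger_gap: 0.0112
tray (np.float64(0.09439597379390785), np.float64(-0.030252360772946966)) 0.3192317011976692 0.011158184012420677 [ 0.1195102  -0.13598375 -0.90211327] [ 0.01393892 -0.05712268 -0.01655398]
```

```bash
python3 -m crank '[[0,0,1,0,0,0,0],[0,0,1,0,0,0,0],[0,0,0,0,0,0,0],[0,0,0,0,0,0,0],[0,0,0,0,0,0,0],[0,0,0,0,0,0,0],[0,0,0,0,0,0,0],[0,0,0,0,0,0,0]]'
python3 - <<'E'
from h import *
p,r,s=pose();print('tray',tr(p),p[2],s['finger_gap'],s['wrist_force'],s['ft_torque'])
cv2.imwrite('pics/w8.png',read_camera('wrist'))
a=cv2.imread('pics/w8.png')[180:310,240:340]
cv2.imwrite('pics/w8z.png',cv2.resize(cv2.convertScaleAbs(a,alpha=2.5),None,fx=4.6,fy=4.6,interpolation=cv2.INTER_CUBIC))
print(get_state()['wrist_force'])
E
```

```text
clock: 14.7
tcp_pos: [0.6045, -0.0996, 0.3172]
orientation: [0.0, 0.585, 0.811, -0.0]
wrist_force: [-0.4, -0.1, -1.9]
finger_gap: 0.0109
tray (np.float64(0.09438121347438211), np.float64(-0.03025777539518187)) 0.3172123985086235 0.010940752279779316 [-0.38401282 -0.11098497 -1.89447167] [-0.03197124 -0.044715   -0.01001257]
[ 0.19860678 -0.11428075 -1.00374603]
```

View pics/w8z.png

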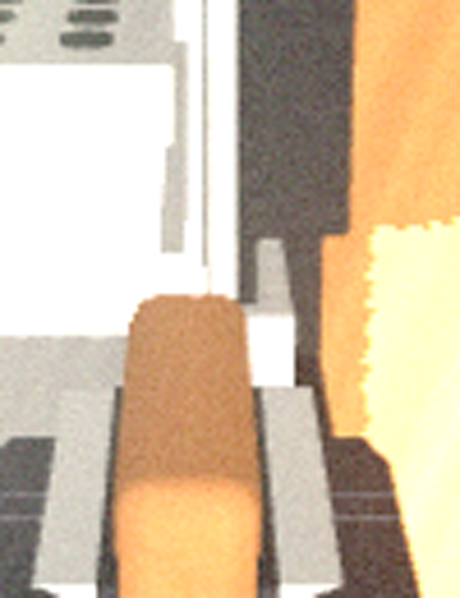

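The lip tip is about 5 mm below the rim with no contact force, and the basket is unchanged in the jaws, so it is inside the notch. I continue down in small steps.

```bash
python3 -m crank '[[0,0,1.5,0,0,0,0],[0,0,1.5,0,0,0,0],[0,0,1.5,0,0,0,0],[0,0,1.5,0,0,0,0],[0,0,0,0,0,0,0],[0,0,0,0,0,0,0],[0,0,0,0,0,0,0],[0,0,0,0,0,0,0]]'
python3 -c "
from h import *
p,r,s=pose();print('tray',tr(p),p[2],s['finger_gap'],s['wrist_force'],s['ft_torque'])"
```

```text
clock: 15.75
tcp_pos: [0.6045, -0.0996, 0.3113]
orientation: [0.0, 0.585, 0.811, -0.0]
wrist_force: [-0.3, 0.5, -1.7]
finger_gap: 0.0112
tray (np.float64(0.09439568510474061), np.float64(-0.030235139468310662)) 0.3112714098918462 0.01124952428244467 [-0.32157779  0.47374119 -1.71834031] [ 0.00300219 -0.03982176  0.00871849]
```

```bash
python3 -m crank '[[0,0,1.5,0,0,0,0],[0,0,1.5,0,0,0,0],[0,0,1.5,0,0,0,0],[0,0,1.5,0,0,0,0],[0,0,0,0,0,0,0],[0,0,0,0,0,0,0],[0,0,0,0,0,0,0],[0,0,0,0,0,0,0]]'
python3 -c "
from h import *
p,r,s=pose();print('tray',tr(p),p[2],s['finger_gap'],s['wrist_force'],s['ft_torque'])"
```

```text
clock: 16.75
tcp_pos: [0.6045, -0.0996, 0.3053]
orientation: [0.0, 0.585, 0.811, -0.0]
wrist_force: [0.4, 0.6, -2.5]
finger_gap: 0.0112
tray (np.float64(0.09439005598814686), np.float64(-0.030275525450872264)) 0.3052878119419 0.011175938291976818 [ 0.38792046  0.55854945 -2.45820051] [ 0.02765524 -0.06725097  0.06286164]
```

```bash
python3 -m crank '[[0,0,0.7,0,0,0,0],[0,0,0.7,0,0,0,0],[0,0,0.6,0,0,0,0],[0,0,0.5,0,0,0,0],[0,0,0,0,0,0,0],[0,0,0,0,0,0,0],[0,0,0,0,0,0,0],[0,0,0,0,0,0,0]]'
python3 -c "
from h import *
p,r,s=pose();print('tray',tr(p),p[2],s['finger_gap'],s['wrist_force'],s['ft_torque'])"
```

```text
clock: 17.75
tcp_pos: [0.6045, -0.0996, 0.3027]
orientation: [0.0, 0.585, 0.811, -0.0]
wrist_force: [0.6, -0.6, -1.6]
finger_gap: 0.011
tray (np.float64(0.09438430559813764), np.float64(-0.030239189669507723)) 0.30271072533592513 0.011015180510723642 [ 0.55157453 -0.63535334 -1.63027844] [ 0.02377628 -0.02946977  0.01885207]
```

```bash
python3 -m crank '[[0,0,0.3,0,0,0,0],[0,0,0.3,0,0,0,0],[0,0,0.3,0,0,0,0],[0,0,0,0,0,0,0],[0,0,0,0,0,0,0],[0,0,0,0,0,0,0],[0,0,0,0,0,0,0],[0,0,0,0,0,0,0]]'
python3 -c "
from h import *
p,r,s=pose();print('tray',tr(p),p[2],s['finger_gap'],s['wrist_force'],s['ft_torque'])
cv2.imwrite('pics/w9.png',read_camera('wrist'))
cv2.imwrite('pics/s9.png',read_camera('scene'))
print(get_state()['wrist_force'])"
```

```text
clock: 18.75
tcp_pos: [0.6045, -0.0996, 0.3019]
orientation: [0.0, 0.585, 0.811, -0.0]
wrist_force: [-0.5, 0.6, 0.9]
finger_gap: 0.011
tray (np.float64(0.09436055457660814), np.float64(-0.03024150172409674)) 0.3019259360916948 0.010995127193930395 [-0.51443702  0.64806032  0.8724028 ] [ 0.0552151   0.23190701 -0.02815116]
[-1.8328883   0.07062284  1.02291404]
```

View pics/w9.png

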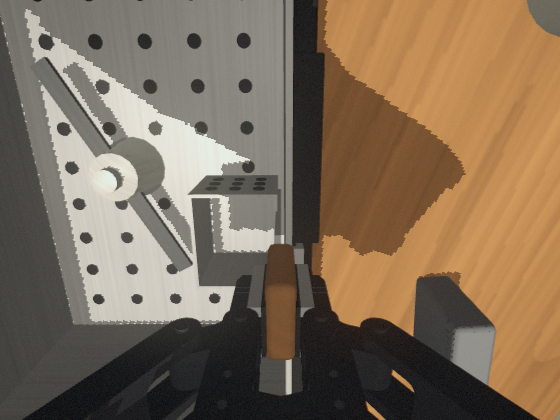

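View pics/s9.png

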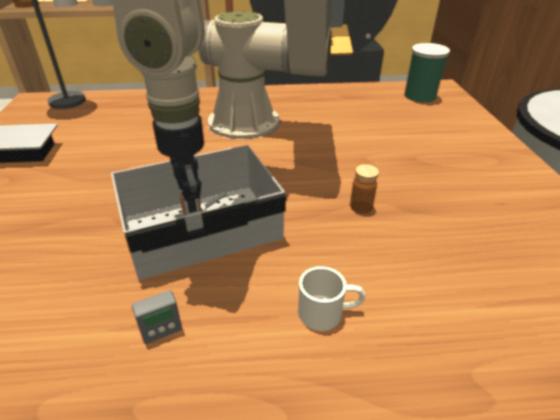

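The force swung from -2 N to about +1 N at TCP z 0.302, exactly the expected home height, and the scene view shows the lip in the notch. The lip is resting on the rim, so I release.

```bash
python3 -m crank '[[0,0,0,0,0,0,0],[0,0,0,0,0,0,0.25],[0,0,0,0,0,0,0.35],[0,0,0,0,0,0,0.5],[0,0,0,0,0,0,0.5],[0,0,0,0,0,0,0.5],[0,0,0,0,0,0,0.5],[0,0,0,0,0,0,0.5]]'
python3 -c "
from h import *
p,r,s=pose();print('tray',tr(p),p[2],s['finger_gap'],s['wrist_force'],s['ft_torque'])
cv2.imwrite('pics/w10.png',read_camera('wrist'))
cv2.imwrite('pics/s10.png',read_camera('scene'))"
```

```text
clock: 19.85
tcp_pos: [0.6045, -0.0996, 0.3018]
orientation: [0.0, 0.585, 0.811, -0.0]
wrist_force: [0.3, 0.7, 0.3]
finger_gap: 0.0427
tray (np.float64(0.09436652105559071), np.float64(-0.030246944766386324)) 0.30180724644775536 0.04272762782425558 [0.32826591 0.71757378 0.3164677 ] [-0.01482964 -0.00621024 -0.01975751]
```

View pics/w10.png

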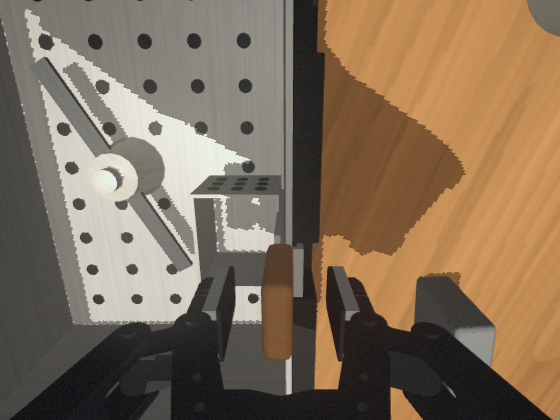

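The basket is released and hanging, barely tilted, with both pads clear of the grip at columns 264–293. I retract straight up.

```bash
python3 -m crank '[[0,0,-8,0,0,0,0.5],[0,0,-15,0,0,0,0.5],[0,0,-20,0,0,0,0.5],[0,0,-25,0,0,0,0.5],[0,0,-25,0,0,0,0.5],[0,0,-20,0,0,0,0.5],[0,0,0,0,0,0,0.5],[0,0,0,0,0,0,0.5]]'
python3 - <<'E'
from h import *
p,r,s=pose();print(p,s['finger_gap'],s['wrist_force'])
c=calibration('wrist');import pickle;pickle.dump(c,open('c11.pkl','wb'))
cv2.imwrite('pics/w11.png',read_camera('wrist'))
s=read_camera('scene');cv2.imwrite('pics/s11.png',s)
cv2.imwrite('pics/s11z.png',cv2.resize(s[110:340,105:390],None,fx=2.5,fy=2.5,interpolation=cv2.INTER_CUBIC))
a=cv2.imread('pics/w11.png')
cv2.imwrite('pics/w11z.png',cv2.resize(cv2.convertScaleAbs(a[160:340,180:380],alpha=1.8),None,fx=3.3,fy=3.3,interpolation=cv2.INTER_CUBIC))
E
```

```text
clock: 20.95
tcp_pos: [0.6044, -0.0996, 0.4146]
orientation: [-0.0, 0.585, 0.811, -0.0]
wrist_force: [0.0, -0.4, 0.2]
finger_gap: 0.0429
[ 0.60436992 -0.09958583  0.41459515] 0.04285527777322713 [ 0.03796283 -0.42359548  0.18731547]
```

View pics/s11z.png

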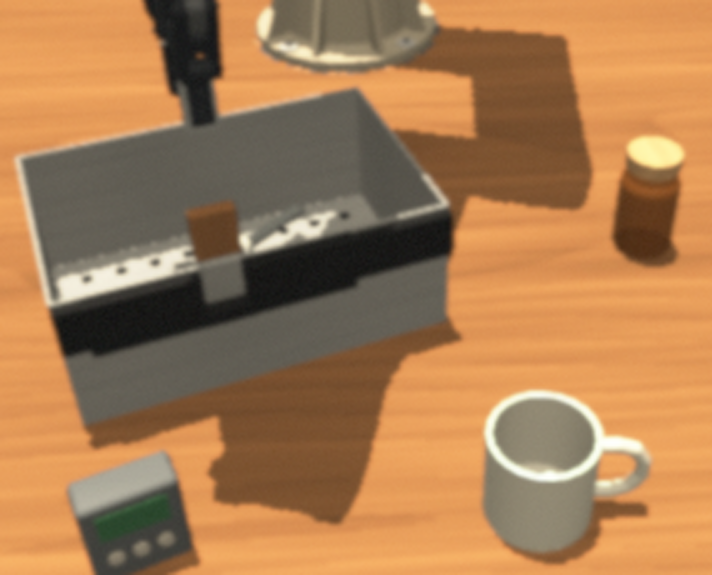

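View pics/w11z.png

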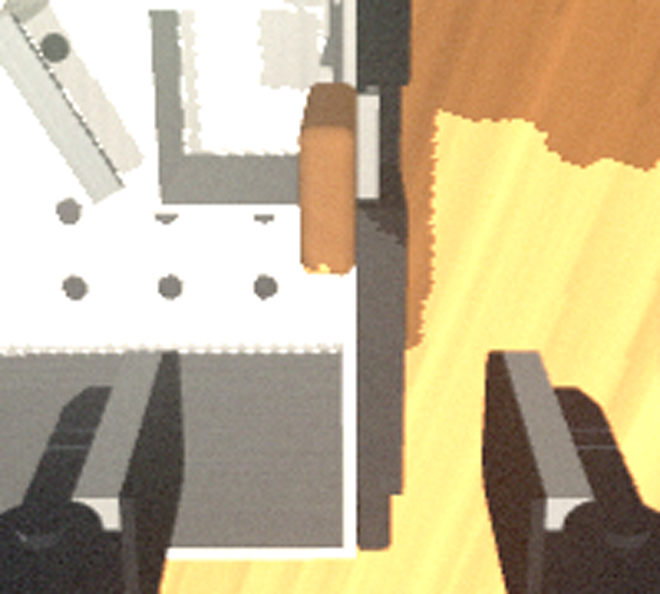

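The basket hangs with its lip in the notch, the arm is well clear, and the jar, mug and timer look undisturbed. As a last check I measure the grip's top position and the bystanders.

Run:
```python
from h import *
import pickle;c=pickle.load(open('c11.pkl','rb'))
P,e=two('scene',(189.8,192.2),'wrist',np.array([328,198])/3.3+[180,160],None,c)
print('grip top tray',tr(P),P[2],e,' expected x .0955 z .164')
a=cv2.imread('pics/s5.png');b=cv2.imread('pics/s11.png')
o=cv2.imread('pics/scene0.png')
for n,(u0,v0,u1,v1) in dict(jar=(340,155,390,218),cup=(290,262,372,332),timer=(125,288,185,345)).items():
    print(n,cv2.absdiff(o[v0:v1,u0:u1],b[v0:v1,u0:u1]).mean(), cv2.phaseCorrelate(*[np.float64(cv2.cvtColor(i[v0:v1,u0:u1],6)) for i in (o,b)]))
```

```text
grip top tray (np.float64(0.09396391905967737), np.float64(-0.02645672865027097)) 0.1648751607545102 0.0008950308037269445  expected x .0955 z .164
jar 6.193015873015873 ((-0.024865520769019156, 0.06536144600649862), 0.9272495161558044)
cup 6.600348432055749 ((-0.0025766983172417213, 0.006463868215952573), 1.003360234358239)
timer 5.747660818713451 ((-0.05291364997153636, -0.08818786273004875), 0.9812381024325574)
```

The grip top is at 164.9 mm, against 164 mm expected when home, and the bystanders have not shifted. I hand in.

```bash
python3 -c "
from workcell import *
s=get_state();print(s['clock'],s['qvel'].round(4) if hasattr(s['qvel'],'round') else s['qvel'])
print(hand_in())"
```

```text
21.05 [-0.0006  0.0028 -0.0009  0.0032 -0.0001  0.0007]
the job is handed in; nothing more can be done
None
```

The basket is hanging on the edged wall with its lip in the notch. I let go of it, moved the arm clear and handed in at 21.05 s. `hand_in()` gives no verdict, so the checks below are my own.

**How it went:** I gripped the wooden tab and carried the basket over the tray. I found the notch with the cameras, about 29 mm towards -y from the wall's middle, instead of sliding the lip along the edging. Before lowering I shifted the lip about 2 mm to line it up with the notch. It went in without touching until the fold met the rim at the expected height, where the vertical force changed by about 3 N.

**Last checks:**
- **Height:** the grip's top measured 164.9 mm above the table; 164 mm means fully home.
- **Position:** the grip was at x = 94.0 mm and y = -26.5 mm in the tray's frame. The x is 1.5 mm short of the nominal 95.5 mm, within the 6 mm allowed. The y is about 2 mm from the notch centre, within camera error.
- **Bystanders:** the jar, mug and timer moved less than 0.1 px in the scene picture.
- **Robot:** the arm was well clear of the basket and showed almost no wrist force.

**Disagreement:** the cameras differed by up to about 3 mm along y. I therefore lined up the lip and notch within a single wrist picture. I did not measure the basket's tilt or stillness; it only looked close to upright in the last pictures.

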